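# Clear the tea box and hold its lid half open

## Robot

A 6-joint arm with a two-finger parallel gripper is mounted at the origin on the work surface; the furniture and walls round the work are solid. World frame = base frame: x ahead of the robot, y to its left, z up, the work surface at z = 0. Lengths are in m, angles in rad, forces in N, time in s.
With the tool pointing down it reaches from about 0.35 to 0.875 m from the base axis. Payload 4.2 kg.
Tool frame: the origin (TCP) lies on the centre line of the jaws, within the pads' length; the fingertips stand 8 mm ahead of it and the grasp point (between the pads) lies 11 mm behind it (nose_length is the distance from the TCP to the fingertips, in m); z points along the fingers, y is the line along which they close (so a half turn about z gives the same grasp; the last joint's range is limited). The gripper opens to 87 mm and grips with 3 to 60 N. Pads are 19 mm wide; open, the fingers measure 117 mm over their backs; the gripper's body (75 mm by 190 mm) begins 51 mm behind the grasp point.
Start: joints at [-1.04, 0.385, 0.008, 0, -1.194, -0.259], TCP at [0.168, -0.602, 0.231] pointing down, gripper open.
Joint ranges: [-3.14, 3.14], [-1.21, 2.06], [-1.07, 1.41], [-3.16, 2.05], [-2.99, -0.16], [-3.1, 3.1]. Speed limits (rad/s): [2.79, 2.79, 3.14, 3.14, 3.14, 3.14].

## Interface

Orientations are given as [roll, pitch, yaw] about the fixed x, y, z axes, in that order (R = Rz(yaw) Ry(pitch) Rx(roll)).
In Python, from bench import observe, camera, hand_in, silhouettes, place_of, nose_length gives the robot as it stands.
- The arm moves only by the tool move_arm, never from a script. Its argument "targets" is a list of rows, each an object with "fingers": the closure, from 0 (fully open) to 1 (shut); "linear": the shift along the tool's x, y, z in units of 20 mm (1.0 is 20 mm), a list of three; "roll": the turn about the tool's z in units of 0.12 rad (1.0 is 0.12 rad). A call has 1 to 12 rows; each row shifts and turns the commanded pose from where the row before left it, along the tool's axes as they then stand; what a row does not reach is not made up. A row lasts 1/12 s, in which the tool goes at most 41.7 mm and 7.16 degrees, less where a joint would pass 70% of its speed; a pose out of reach is approached as far as the arm can. A call with a number of a shift or a turn outside -1 to 1 is refused whole. A call with a gripper value outside its range is refused whole. The fingers move at their own pace and stop on an object; "squeeze" is the grip in N (left out, the last holds). Time passes only in rows, so rows that do not move let the fingers close. It gives the time, the measured TCP pose, the force, the opening and the grip force at its end, in the units of the state.
- observe(): the state, without advancing time (a new reading comes with each control period).
- camera(name): name is "side" or "top"; returns a dict with "color" (420x560x3 uint8, red, green, blue), "fov_y" (degrees; the focal length in pixels is half the picture's height over the tangent of half this angle, whatever the lens; pixels are square), "cx", "cy" (the principal point, pixels), "R" (3x3) and "t" (3): a world point X has camera coordinates R X + t. Camera axes: x right, y down, z forward; pixel columns grow to the right and rows downward; lengths in m; the calibration is good to about 2 mm. A picture is of the moment at which its call begins. There is no depth.
- hand_in(): hands the job in; it is judged then, once.
Trained networks look in a picture, given as the dict that the camera call returned (one of the last four; its "shot" number tells which), for a name from the list of things; names that differ only in an ending like _2 or _b are one class to them, and where a whole thing is asked for, a point or a joint stands for the part that bears it (a point fixed in the world has none). Each returns a list of dicts, best first, with "p" (0 to 1); they miss things now and then, are a little off and sometimes report something else, mostly with a low value. They report only what shows in the picture. A call takes as long as a camera call.
- silhouettes(picture, label): "pixels" (420x560 bool, what is visible of it) and "position" ([column, row] in pixels, amid what is visible of it).
- place_of(picture, label): "position" ([column, row] in pixels: a listed point, or the origin of a listed thing).
The state is a dict: "clock": time; "q": joint angles; "qd": joint speeds; "effort": joint torques, N m; "position": TCP position; "tcp_rot": TCP orientation; "contact_force": force on the tool from outside, world axes, zero at the start; "torque": the same for the moment, N m; "grip_width": opening from 0.0 (shut) to 1.0 (fully open); "finger_force": force on a finger pad.
Only numpy, scipy, OpenCV 4.12 (cv2) and the standard library are available. Lean on these libraries where they do the work, as an engineer would, in place of code of your own. Each camera call takes 0.05 s, during which the arm holds its last target. There are 200 camera calls.

## Task

Lift the spice jar off the lid of the wooden tea box and stand it upright on the worktop, clear of the box, keeping it upright on the way. Then raise the lid of the box half way to upright, 45 degrees, and keep hold of it there so that I can pick a tea bag out: the lid falls shut by itself, so finish while you are still holding it steady at that angle, without letting go. Leave the kitchen timer, the lemon and the water bottle that stand round the box where they are.

Things in the scene. Friction and masses are not known exactly. Their poses are not given: they have to be found in the camera images.
- tea_box: Oak tea box with a hinged lid and a brass knob on the lid; 116 deep (its x) x 180 wide (its y) x 75 mm high with the lid shut; fixed, it does not slide. Origin: centre of its underside, on the worktop. Its -x side is the front, where the lid opens; the hinge runs along its y axis at the back (+x).
- tea_box_lid (a joint): Lid angle in rad: 0 shut, 0.785 = 45 degrees open, 1.83 the stop. The lid turns about the hinge line tea_box_hinge; its front edge and knob rise and swing back toward the box's +x. The lid is light (held open by a force of about 1 N at the knob) and falls shut when let go.
- tea_box_hinge (a point): Middle of the hinge line of the lid: at (60, 0, 62.5) mm in the box's frame. Axes as the box's.
- knob_ball (a point): Centre of the ball of the brass lid knob: ball 24 mm in diameter, on a stem 9 mm thick, its centre 32 mm above the lid's top; with the lid shut it is at (-40, 0, 106.5) mm in the box's frame, so 100 mm before and 44 mm above the hinge line. It turns with the lid. Pinched along the box's y axis, the ball can turn between the fingers while the lid swings.
- spice_jar: Spice jar, upright round jar 42 mm in diameter and 96 mm high with a cap, about 0.11 kg, the one standing loose on the box's lid behind the knob at the start. Origin: centre of its underside; its z axis points up along the jar.
- timer: White wind-up kitchen timer, 68 mm in diameter, 58 mm high, on the worktop to the left of the box (another like it stands far behind, out of reach); to be left alone. Origin: centre of its underside.
- lemon_a: Lemon, 70 x 51 x 50 mm, on the worktop to the right of the box; to be left alone. Origin: centre of its underside as it lay at the start.
- water_bottle: Clear water bottle, 65 mm in diameter, 215 mm high, standing on the worktop behind and to the left of the box; to be left alone. Origin: centre of its underside.

How it is judged:
By the outcome, as a careful person would: the job done as asked, in the order asked, and still so for the second after the job is handed in, while the arm keeps its last pose, push and grip.
It also fails if it takes over 51 s, if anything falls off the work surface, if the arm or the gripper's body presses on something with over 40 N, if the wrist force passes 120 N, or if a joint passes its speed limit or range.

## Working session

There is one attempt and no reset: what is moved stays moved. The work goes in short steps, Python scripts to look and compute and a tool call to move; the robot and the scene stay as the last step left them, time stands still between calls to the robot, and variables do not carry over. Pictures are saved under pics/ and viewed, at most 10 in all, crops included, and the job is handed in when it is done.

Besides the shell and the picture viewer there is one more tool, called after "Emit:" in YAML: its name, and indented under it one key for each argument. move_arm: Moves the arm, as the interface text tells. Its arguments: {"type":"object","properties":{"targets":{"type":"array","items":{"type":"object","properties":{"fingers":{"type":"number"},"linear":{"type":"array","items":{"type":"number"}},"roll":{"type":"number"}}}},"squeeze":{"type":"number"}},"required":["targets"]}

```bash
mkdir -p pics; cat > h.py <<'E'
from bench import *
import numpy as np, cv2
def f(p): return p["color"].shape[0]/2/np.tan(np.radians(p["fov_y"])/2)
def ray(p,uv):
    R=np.array(p["R"]);t=np.array(p["t"]);d=np.array([(uv[0]-p["cx"])/f(p),(uv[1]-p["cy"])/f(p),1])
    d=R.T@d; return -R.T@t,d/np.linalg.norm(d)
def at_z(p,uv,z):
    o,d=ray(p,uv); return o+d*(z-o[2])/d[2]
def tri(ps,uvs):
    A=np.zeros((3,3));b=np.zeros(3)
    rs=[ray(p,u) for p,u in zip(ps,uvs)]
    for o,d in rs:
        M=np.eye(3)-np.outer(d,d);A+=M;b+=M@o
    X=np.linalg.solve(A,b); return X,[np.linalg.norm(np.cross(X-o,d)) for o,d in rs]
def proj(p,X):
    c=np.array(p["R"])@X+np.array(p["t"]); return [p["cx"]+f(p)*c[0]/c[2],p["cy"]+f(p)*c[1]/c[2]]
E
python3 - <<'E'
from h import *
np.set_printoptions(precision=3,suppress=True)
s=observe(); print(s["clock"],s["position"],s["tcp_rot"],s["grip_width"],nose_length)
ps={n:camera(n) for n in("side","top")}
for n,p in ps.items(): cv2.imwrite(f"pics/{n}0.png",p["color"][:,:,::-1]); print(n,-np.array(p["R"]).T@p["t"],np.array(p["R"])[2])
Z=dict(tea_box=0,tea_box_hinge=.0625,knob_ball=.1065,spice_jar=.075,timer=0,lemon_a=0,water_bottle=0)
for l,z in Z.items():
    r={}
    for n,p in ps.items():
        for d in place_of(p,l)[:2]:
            print(l,n,round(d["p"],2),np.array(d["position"]),at_z(p,d["position"],z)[:2])
            r.setdefault(n,d["position"])
    if len(r)==2: print("  tri",*tri([ps["side"],ps["top"]],[r["side"],r["top"]]))
E
```

```text
0.0 [ 0.168 -0.601  0.229] [ 3.139 -0.    -2.87 ] 1.0035042958359854 0.008
side [ 0.583 -1.25   1.01 ] [-0.026  0.798 -0.602]
top [ 0.313 -0.025  1.622] [ 0.144 -0.007 -0.99 ]
tea_box side 0.76 [288.  213.8] [0.565 0.053]
tea_box side 0.74 [285.3 207.2] [0.556 0.088]
tea_box top 0.59 [251.4 204.2] [0.557 0.052]
  tri [ 0.561  0.053 -0.001] [np.float64(0.004185884577755001), np.float64(0.004185884577754851)]
tea_box_hinge side 0.82 [304.2 199.7] [0.616 0.046]
tea_box_hinge top 0.86 [255.1 181.3] [0.628 0.036]
tea_box_hinge top 0.75 [158.9 228.4] [0.466 0.367]
  tri [0.621 0.035 0.072] [np.float64(0.005308065591459145), np.float64(0.0053080655914589684)]
knob_ball side 0.96 [271.7 183.1] [0.514 0.072]
knob_ball side 0.16 [261.6 158.8] [0.474 0.216]
spice_jar side 0.77 [285.4 208.6] [ 0.558 -0.018]
spice_jar top 0.68 [266.2 200. ] [ 0.56  -0.002]
  tri [ 0.56  -0.002  0.064] [np.float64(0.0018213351365900148), np.float64(0.0018213351365901085)]
timer side 0.63 [296.5 324.8] [ 0.594 -0.402]
timer side 0.5 [257.8 161.5] [0.448 0.369]
timer top 0.7 [157.  229.9] [0.467 0.389]
  tri [ 0.602  0.737 -1.358] [np.float64(0.00660112703152176), np.float64(0.006601127031521861)]
lemon_a side 0.77 [297.2 320.4] [ 0.596 -0.388]
lemon_a side 0.45 [272.6 185.7] [0.509 0.212]
lemon_a top 0.75 [375.  194.2] [ 0.59  -0.395]
  tri [ 0.592 -0.393  0.006] [np.float64(0.0033862321062408276), np.float64(0.003386232106240944)]
water_bottle side 0.77 [304.1 164. ] [0.62  0.355]
water_bottle top 0.57 [169.6 186.7] [0.623 0.348]
  tri [0.621 0.347 0.005] [np.float64(0.0012724990252432975), np.float64(0.0012724990252432865)]
```

View pics/side0.png

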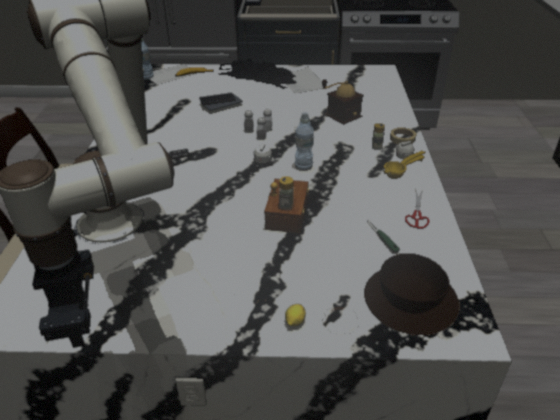

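View pics/top0.png

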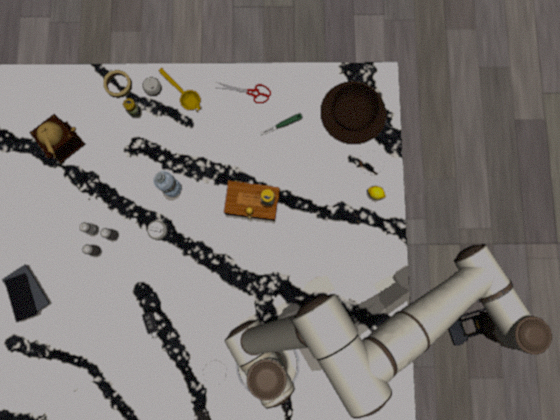

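The side view shows the box at about (287,205) with the jar on its right end and the knob at (272,184). The top view has the box at (251,201), the jar cap at (267,197) and the knob at (249,211). Next I'll refine the box's yaw and the knob.

```bash
python3 - <<'E'
from h import *
np.set_printoptions(precision=3,suppress=True)
ps={n:camera(n) for n in("side","top")}
from scipy.optimize import least_squares
masks={}
for n,p in ps.items():
    m=np.zeros((420,560),bool)
    for l in("tea_box","spice_jar"):
        d=silhouettes(p,l)
        if d: print(n,l,[(round(x["p"],2),int(x["pixels"].sum()),x["position"]) for x in d[:2]]); 
        if d: 
            if l=="tea_box": masks[n]=d[0]["pixels"]
            m|=d[0]["pixels"]
    masks[n+"u"]=m
# box model silhouettes: hull of the box vs union mask in top
m=masks["top"].astype(np.uint8); c=max(cv2.findContours(m,0,1)[0],key=cv2.contourArea)
print(cv2.minAreaRect(c))
def inv(p,uv,z): return at_z(p,uv,z)[:2]
box=cv2.boxPoints(cv2.minAreaRect(c)); W=np.array([inv(ps["top"],b,.075) for b in box]); print(W,[np.linalg.norm(W[i]-W[i-1]) for i in range(4)])
for n,l,z in(("top","knob_ball",.1065),("side","knob_ball",.1065)):
    for d in place_of(ps[n],l)[:2]: print(n,l,d["p"],d["position"],inv(ps[n],d["position"],z))
pa=[cv2.resize(ps["top"]["color"][160:240,200:310],None,fx=7,fy=7,interpolation=cv2.INTER_CUBIC)]
cv2.imwrite("pics/topc.png",pa[0][:,:,::-1])
cv2.imwrite("pics/sidec.png",cv2.resize(ps["side"]["color"][165:240,240:340],None,fx=7,fy=7,interpolation=cv2.INTER_CUBIC)[:,:,::-1])
E
```

```text
side tea_box [(0.79, 1631, [288.2, 210.4])]
side spice_jar [(0.66, 472, [286.0, 194.2])]
top tea_box [(0.97, 1559, [247.8, 204.1])]
top spice_jar [(0.49, 210, [263.9, 198.7])]
((250.76780700683594, 200.93350219726562), (52.46876907348633, 34.29599380493164), 7.853313446044922)
[[ 0.511  0.148]
 [ 0.63   0.133]
 [ 0.603 -0.047]
 [ 0.485 -0.03 ]] [np.float64(0.17968172043511657), np.float64(0.11940136748170051), np.float64(0.18165886464023082), np.float64(0.11918397112703848)]
top knob_ball 0.76 [251.6, 207.8] [0.529 0.047]
side knob_ball 0.8 [273.0, 186.5] [0.518 0.053]
side knob_ball 0.67 [305.5, 199.4] [ 0.618 -0.013]
```

View pics/topc.png

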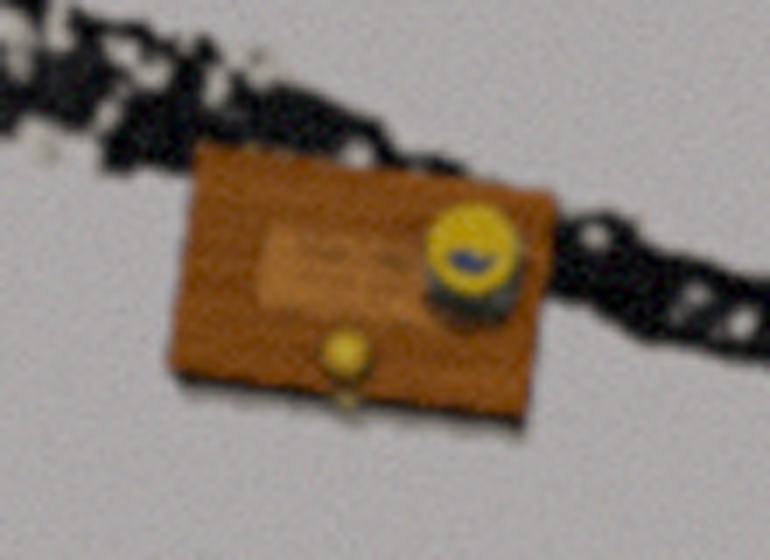

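View pics/sidec.png

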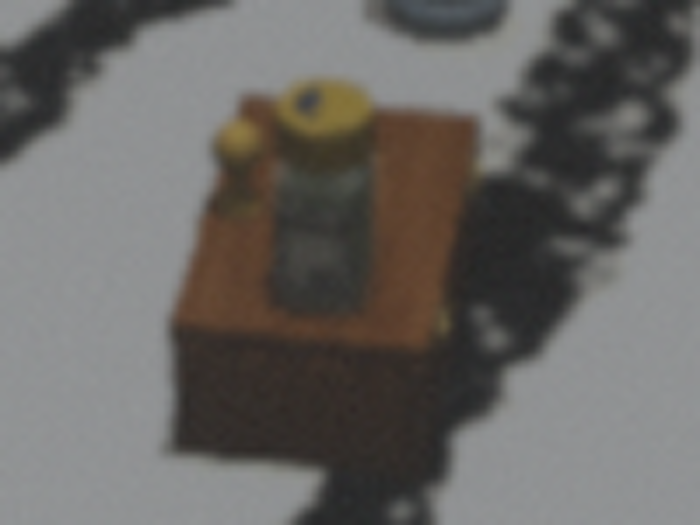

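The crops show: in the top view, the knob at crop (346,352), cap centre at (471,248), and lid corners at (195,148), (553,190), (525,412) and (172,367). In the side view, the knob is at crop (238,143) and the cap centre at (326,108).

```bash
python3 - <<'E'
from h import *
np.set_printoptions(precision=4,suppress=True)
S,T=camera("side"),camera("top")
t=lambda a,b:(199.5+(a+.5)/7,159.5+(b+.5)/7); s=lambda a,b:(239.5+(a+.5)/7,164.5+(b+.5)/7)
k=tri([S,T],[s(238,143),t(346,352)]);print("knob",*k, at_z(T,t(346,352),.1065)[:2],at_z(S,s(238,143),.1065)[:2])
j=tri([S,T],[s(326,108),t(471,248)]);print("cap",*j,at_z(T,t(471,248),.171)[:2],at_z(S,s(326,108),.171)[:2])
C=np.array([at_z(T,t(*c),.075)[:2] for c in((195,148),(553,190),(525,412),(172,367))]);print(C,C.mean(0))
v=C[0]-C[1]+C[3]-C[2]; print("yaw from y",np.arctan2(-v[0],v[1]))
w=C[0]-C[3]+C[1]-C[2]; print("yaw from x",np.arctan2(w[1],w[0]))
C=np.array([at_z(S,s(*c),.075)[:2] for c in((474,118),(433,347),(175,327))]);print("side corners",C,(C[0]+C[2])/2)
E
```

```text
knob [0.5206 0.055  0.111 ] [np.float64(0.000455537350032776), np.float64(0.0004555373500330015)] [0.5217 0.0553] [0.5198 0.0613]
cap [ 0.5605 -0.0059  0.1712] [np.float64(0.0002755562102243448), np.float64(0.00027555621022430014)] [ 0.5608 -0.0059] [ 0.5602 -0.0057]
[[ 0.6284  0.1315]
 [ 0.6059 -0.0453]
 [ 0.4957 -0.0305]
 [ 0.5192  0.1421]] [0.5623 0.0495]
yaw from y -0.13104809753125113
yaw from x -0.11476580277370975
side corners [[ 0.6265  0.1296]
 [ 0.6066 -0.0444]
 [ 0.4959 -0.0327]] [0.5612 0.0485]
```

Emit:
move_arm:
  targets:
    - {"fingers": 0,"linear": [0,0,0],"roll": 0.83}
    - {"fingers": 0,"linear": [0,0,0],"roll": 0.83}
    - {"fingers": 0,"linear": [0,0,0],"roll": 0.83}
    - {"fingers": 0,"linear": [0,0,0],"roll": 0.83}
    - {"fingers": 0,"linear": [-0.2,0.4,0],"roll": 0}
    - {"fingers": 0,"linear": [-0.39,0.8,0],"roll": 0}
    - {"fingers": 0,"linear": [-0.39,0.8,0],"roll": 0}
    - {"fingers": 0,"linear": [-0.39,0.8,0],"roll": 0}
    - {"fingers": 0,"linear": [-0.39,0.8,0],"roll": 0}
    - {"fingers": 0,"linear": [-0.39,0.8,0],"roll": 0}
    - {"fingers": 0,"linear": [-0.39,0.8,0],"roll": 0}
    - {"fingers": 0,"linear": [-0.39,0.8,0],"roll": 0}

```text
clock: 2.3
position: [0.2417, -0.4891, 0.2307]
tcp_rot: [-3.142, 0.0, 3.018]
contact_force: [-0.7, -0.5, -0.7]
grip_width: 1.002
finger_force: 0.0
```

Emit:
move_arm:
  targets:
    - {"fingers": 0,"linear": [-0.39,0.8,0],"roll": 0}
    - {"fingers": 0,"linear": [-0.39,0.8,0],"roll": 0}
    - {"fingers": 0,"linear": [-0.39,0.8,0],"roll": 0}
    - {"fingers": 0,"linear": [-0.39,0.8,0],"roll": 0}
    - {"fingers": 0,"linear": [-0.39,0.8,0],"roll": 0}
    - {"fingers": 0,"linear": [-0.39,0.8,0],"roll": 0}
    - {"fingers": 0,"linear": [-0.39,0.8,0],"roll": 0}
    - {"fingers": 0,"linear": [-0.39,0.8,0],"roll": 0}
    - {"fingers": 0,"linear": [-0.39,0.8,0],"roll": 0}
    - {"fingers": 0,"linear": [-0.39,0.8,0],"roll": 0}
    - {"fingers": 0,"linear": [-0.39,0.8,0],"roll": 0}
    - {"fingers": 0,"linear": [-0.39,0.8,0],"roll": 0}

```text
clock: 3.3
position: [0.3585, -0.3105, 0.2307]
tcp_rot: [-3.142, 0.001, 3.018]
contact_force: [-0.0, -0.2, 0.0]
grip_width: 0.998
finger_force: 0.0
```

Emit:
move_arm:
  targets:
    - {"fingers": 0,"linear": [-0.39,0.8,0],"roll": 0}
    - {"fingers": 0,"linear": [-0.39,0.8,0],"roll": 0}
    - {"fingers": 0,"linear": [-0.39,0.8,0],"roll": 0}
    - {"fingers": 0,"linear": [-0.39,0.8,0],"roll": 0}
    - {"fingers": 0,"linear": [-0.39,0.8,0],"roll": 0}
    - {"fingers": 0,"linear": [-0.39,0.8,0],"roll": 0}
    - {"fingers": 0,"linear": [-0.39,0.8,0],"roll": 0}
    - {"fingers": 0,"linear": [-0.39,0.8,0],"roll": 0}
    - {"fingers": 0,"linear": [-0.39,0.8,0],"roll": 0}
    - {"fingers": 0,"linear": [0,0,0],"roll": 0}
    - {"fingers": 0,"linear": [0,0,0],"roll": 0}

```text
clock: 4.22
position: [0.446, -0.1769, 0.2306]
tcp_rot: [3.142, -0.0, 3.019]
contact_force: [1.1, 0.0, -0.2]
grip_width: 1.002
finger_force: 0.0
```

Emit:
move_arm:
  targets:
    - {"fingers": 0,"linear": [-0.42,0.835,0],"roll": 0}
    - {"fingers": 0,"linear": [-0.42,0.835,0],"roll": 0}
    - {"fingers": 0,"linear": [-0.42,0.835,0],"roll": 0}
    - {"fingers": 0,"linear": [-0.42,0.835,0],"roll": 0}
    - {"fingers": 0,"linear": [-0.42,0.835,0],"roll": 0}
    - {"fingers": 0,"linear": [-0.42,0.835,0],"roll": 0}
    - {"fingers": 0,"linear": [-0.42,0.835,0],"roll": 0}
    - {"fingers": 0,"linear": [-0.42,0.835,0],"roll": 0}
    - {"fingers": 0,"linear": [-0.42,0.835,0],"roll": 0}
    - {"fingers": 0,"linear": [-0.42,0.835,0],"roll": 0}
    - {"fingers": 0,"linear": [-0.42,0.835,0],"roll": 0}
    - {"fingers": 0,"linear": [0,0,0],"roll": 0}

```text
clock: 5.22
position: [0.5626, -0.0052, 0.2303]
tcp_rot: [3.141, 0.001, 3.017]
contact_force: [0.9, -0.1, -0.1]
grip_width: 0.999
finger_force: 0.0
```

```bash
python3 - <<'E'
from h import *
S=camera("side"); print(observe()["position"],S["color"].shape)
print([(d["p"],d["position"]) for d in place_of(S,"spice_jar")])
cv2.imwrite("pics/s1.png",cv2.resize(S["color"][120:240,220:380],None,fx=5,fy=5,interpolation=cv2.INTER_CUBIC)[:,:,::-1])
E
```

```text
[ 0.56159627 -0.00612926  0.23019951] (420, 560, 3)
[(0.56, [286.8, 204.4]), (0.45, [288.2, 213.6])]
```

View pics/s1.png

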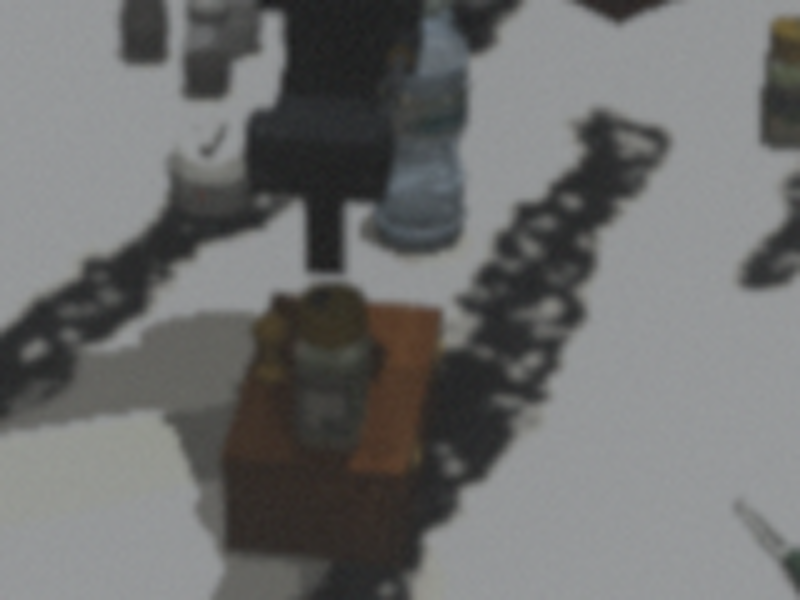

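The finger is centred over the jar, at crop column 325 against 333 for the cap. I'll descend and grip.

Emit:
move_arm:
  squeeze: 15
  targets:
    - {"fingers": 0,"linear": [0,0,0.66],"roll": 0}
    - {"fingers": 0,"linear": [0,0,0.66],"roll": 0}
    - {"fingers": 0,"linear": [0,0,0.66],"roll": 0}
    - {"fingers": 0,"linear": [0,0,0.66],"roll": 0}
    - {"fingers": 0,"linear": [0,0,0.66],"roll": 0}
    - {"fingers": 0,"linear": [0,0,0.66],"roll": 0}
    - {"fingers": 0,"linear": [0,0,0.66],"roll": 0}
    - {"fingers": 0,"linear": [0,0,0.66],"roll": 0}
    - {"fingers": 0,"linear": [0,0,0],"roll": 0}
    - {"fingers": 0,"linear": [0,0,0],"roll": 0}

```text
clock: 6.15
position: [0.5603, -0.0079, 0.1247]
tcp_rot: [-3.141, -0.001, 3.015]
contact_force: [0.4, -0.5, -0.1]
grip_width: 1.001
finger_force: 0.0
```

Emit:
move_arm:
  squeeze: 15
  targets:
    - {"fingers": 0.2,"linear": [0,0,0],"roll": 0}
    - {"fingers": 0.35,"linear": [0,0,0],"roll": 0}
    - {"fingers": 0.45,"linear": [0,0,0],"roll": 0}
    - {"fingers": 0.5,"linear": [0,0,0],"roll": 0}
    - {"fingers": 0.55,"linear": [0,0,0],"roll": 0}
    - {"fingers": 0.6,"linear": [0,0,0],"roll": 0}
    - {"fingers": 0.7,"linear": [0,0,0],"roll": 0}
    - {"fingers": 1,"linear": [0,0,0],"roll": 0}
    - {"fingers": 1,"linear": [0,0,0],"roll": 0}
    - {"fingers": 1,"linear": [0,0,0],"roll": 0}
    - {"fingers": 1,"linear": [0,0,0],"roll": 0}

```text
clock: 7.07
position: [0.5609, -0.0071, 0.125]
tcp_rot: [3.142, 0.0, 3.015]
contact_force: [0.5, 0.6, 0.8]
grip_width: 0.482
finger_force: 14.7
```

Emit:
move_arm:
  targets:
    - {"fingers": 1,"linear": [0,0,-0.2],"roll": 0}
    - {"fingers": 1,"linear": [0,0,-0.4],"roll": 0}
    - {"fingers": 1,"linear": [0,0,-0.5],"roll": 0}
    - {"fingers": 1,"linear": [0,0,-0.5],"roll": 0}
    - {"fingers": 1,"linear": [0,0,-0.3],"roll": 0}
    - {"fingers": 1,"linear": [0,0,-0.1],"roll": 0}
    - {"fingers": 1,"linear": [0,-0.2,0],"roll": 0}
    - {"fingers": 1,"linear": [0,-0.4,0],"roll": 0}
    - {"fingers": 1,"linear": [0,-0.6,0],"roll": 0}
    - {"fingers": 1,"linear": [0,-0.6,0],"roll": 0}
    - {"fingers": 1,"linear": [0,-0.6,0],"roll": 0}
    - {"fingers": 1,"linear": [0,-0.6,0],"roll": 0}

```text
clock: 8.07
position: [0.5528, -0.0684, 0.1646]
tcp_rot: [-3.141, -0.001, 3.014]
contact_force: [-0.4, -0.0, -1.2]
grip_width: 0.484
finger_force: 14.7
```

Emit:
move_arm:
  targets:
    - {"fingers": 1,"linear": [0,-0.6,0],"roll": 0}
    - {"fingers": 1,"linear": [0,-0.6,0],"roll": 0}
    - {"fingers": 1,"linear": [0,-0.6,0],"roll": 0}
    - {"fingers": 1,"linear": [0,-0.6,0],"roll": 0}
    - {"fingers": 1,"linear": [0,-0.6,0],"roll": 0}
    - {"fingers": 1,"linear": [0,-0.6,0],"roll": 0}
    - {"fingers": 1,"linear": [0,-0.6,0],"roll": 0}
    - {"fingers": 1,"linear": [0,-0.6,0],"roll": 0}
    - {"fingers": 1,"linear": [0,-0.6,0],"roll": 0}
    - {"fingers": 1,"linear": [0,-0.5,0],"roll": 0}
    - {"fingers": 1,"linear": [0,-0.3,0],"roll": 0}
    - {"fingers": 1,"linear": [0,-0.1,0],"roll": 0}

```text
clock: 9.07
position: [0.5372, -0.1928, 0.1649]
tcp_rot: [-3.142, -0.0, 3.014]
contact_force: [0.2, 0.1, -1.3]
grip_width: 0.486
finger_force: 14.7
```

Emit:
move_arm:
  targets:
    - {"fingers": 1,"linear": [0,0,0.2],"roll": 0}
    - {"fingers": 1,"linear": [0,0,0.5],"roll": 0}
    - {"fingers": 1,"linear": [0,0,0.7],"roll": 0}
    - {"fingers": 1,"linear": [0,0,0.7],"roll": 0}
    - {"fingers": 1,"linear": [0,0,0.7],"roll": 0}
    - {"fingers": 1,"linear": [0,0,0.7],"roll": 0}
    - {"fingers": 1,"linear": [0,0,0.6],"roll": 0}
    - {"fingers": 1,"linear": [0,0,0.5],"roll": 0}
    - {"fingers": 1,"linear": [0,0,0.4],"roll": 0}
    - {"fingers": 1,"linear": [0,0,0.3],"roll": 0}
    - {"fingers": 1,"linear": [0,0,0.2],"roll": 0}
    - {"fingers": 1,"linear": [0,0,0],"roll": 0}

```text
clock: 10.07
position: [0.537, -0.1915, 0.0541]
tcp_rot: [-3.142, -0.001, 3.015]
contact_force: [0.8, -0.1, -1.3]
grip_width: 0.479
finger_force: 14.7
```

Emit:
move_arm:
  targets:
    - {"fingers": 1,"linear": [0,0,0.06],"roll": 0}
    - {"fingers": 1,"linear": [0,0,0.06],"roll": 0}
    - {"fingers": 1,"linear": [0,0,0.05],"roll": 0}
    - {"fingers": 1,"linear": [0,0,0.03],"roll": 0}
    - {"fingers": 1,"linear": [0,0,0.02],"roll": 0}
    - {"fingers": 1,"linear": [0,0,0],"roll": 0}
    - {"fingers": 1,"linear": [0,0,0],"roll": 0}

```text
clock: 10.65
position: [0.5374, -0.1917, 0.0507]
tcp_rot: [-3.142, 0.0, 3.015]
contact_force: [-0.2, 0.5, -0.9]
grip_width: 0.487
finger_force: 14.7
```

Emit:
move_arm:
  targets:
    - {"fingers": 1,"linear": [0,0,0.04],"roll": 0}
    - {"fingers": 1,"linear": [0,0,0.03],"roll": 0}
    - {"fingers": 1,"linear": [0,0,0],"roll": 0}
    - {"fingers": 1,"linear": [0,0,0],"roll": 0}

```text
clock: 10.98
position: [0.5378, -0.1917, 0.0504]
tcp_rot: [-3.141, 0.001, 3.016]
contact_force: [-1.4, 0.7, 5.2]
grip_width: 0.484
finger_force: 14.7
```

Emit:
move_arm:
  targets:
    - {"fingers": 0.48,"linear": [0,0,0],"roll": 0}
    - {"fingers": 0.42,"linear": [0,0,0],"roll": 0}
    - {"fingers": 0.3,"linear": [0,0,0],"roll": 0}
    - {"fingers": 0.15,"linear": [0,0,0],"roll": 0}
    - {"fingers": 0,"linear": [0,0,0],"roll": 0}
    - {"fingers": 0,"linear": [0,0,0],"roll": 0}
    - {"fingers": 0,"linear": [0,0,0],"roll": 0}
    - {"fingers": 0,"linear": [0,0,-0.3],"roll": 0}
    - {"fingers": 0,"linear": [0,0,-0.6],"roll": 0}
    - {"fingers": 0,"linear": [0,0,-0.8],"roll": 0}
    - {"fingers": 0,"linear": [0,0,-0.8],"roll": 0}
    - {"fingers": 0,"linear": [0,0,-0.8],"roll": 0}

```text
clock: 11.98
position: [0.5373, -0.1917, 0.1162]
tcp_rot: [-3.141, -0.0, 3.015]
contact_force: [-0.8, -0.4, -0.3]
grip_width: 0.994
finger_force: 0.0
```

Emit:
move_arm:
  targets:
    - {"fingers": 0,"linear": [0,0,-0.8],"roll": 0}
    - {"fingers": 0,"linear": [0,0,-0.8],"roll": 0}
    - {"fingers": 0,"linear": [0,0,-0.8],"roll": 0}
    - {"fingers": 0,"linear": [0,0,-0.2],"roll": 0}
    - {"fingers": 0,"linear": [0,0,0],"roll": 0}

```text
clock: 12.4
position: [0.5382, -0.1918, 0.1688]
tcp_rot: [3.141, 0.004, 3.015]
contact_force: [0.6, 0.4, -0.4]
grip_width: 1.001
finger_force: 0.0
```

```bash
python3 - <<'E'
from h import *
S=camera("side"); s=observe();print(s["position"],s["grip_width"])
print([(d["p"],d["position"],at_z(S,d["position"],0)) for d in place_of(S,"spice_jar")],proj(S,np.array([.537,-.191,0])),proj(S,np.array([.537,-.191,.096])))
print("knob",[(d["p"],d["position"],at_z(S,d["position"],.1065)) for d in place_of(S,"knob_ball")],proj(S,np.array([.5223,.054,.1065])))
cv2.imwrite("pics/s2.png",cv2.resize(S["color"][150:290,210:370],None,fx=4,fy=4,interpolation=cv2.INTER_CUBIC)[:,:,::-1])
E
```

```text
[ 0.53733025 -0.19161246  0.16739606] 1.0009355199746721
[(0.89, [276.9, 267.7], array([ 0.53775737, -0.19700635,  0.        ])), (0.61, [305.1, 161.6], array([0.6237072 , 0.37141658, 0.        ]))] [np.float64(276.7046828835881), np.float64(266.2257103930179)] [np.float64(276.3378651517114), np.float64(240.63083771008522)]
knob [] [np.float64(274.27890934751196), np.float64(186.35039522720973)]
```

View pics/s2.png

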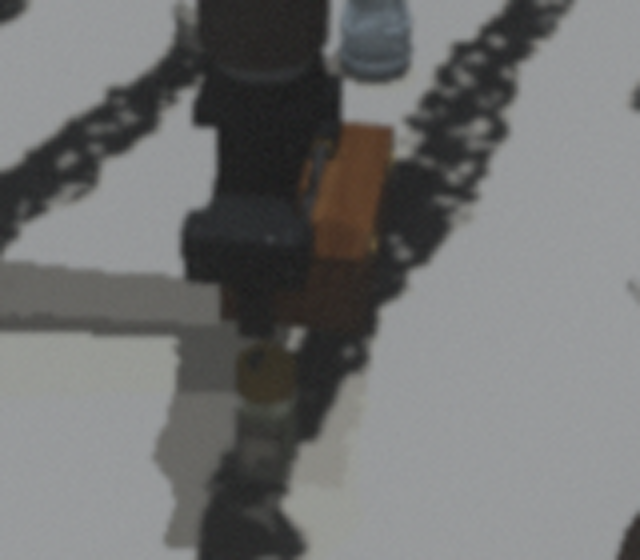

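The jar stands upright at about (.537,-.191), crop (265,420). Next is the knob.

Emit:
move_arm:
  targets:
    - {"fingers": 0,"linear": [0.08,0.4,0],"roll": 0}
    - {"fingers": 0,"linear": [0.15,0.8,0],"roll": 0}
    - {"fingers": 0,"linear": [0.15,0.8,0],"roll": 0}
    - {"fingers": 0,"linear": [0.15,0.8,0],"roll": 0}
    - {"fingers": 0,"linear": [0.15,0.8,0],"roll": 0}
    - {"fingers": 0,"linear": [0.15,0.8,0],"roll": 0}
    - {"fingers": 0,"linear": [0.15,0.8,0],"roll": 0}
    - {"fingers": 0,"linear": [0.15,0.8,0],"roll": 0}
    - {"fingers": 0,"linear": [0.15,0.8,0],"roll": 0}
    - {"fingers": 0,"linear": [0.15,0.8,0],"roll": 0}
    - {"fingers": 0,"linear": [0.15,0.8,0],"roll": 0}
    - {"fingers": 0,"linear": [0.15,0.8,0],"roll": 0}

```text
clock: 13.55
position: [0.5255, -0.0037, 0.1662]
tcp_rot: [-3.141, -0.002, 3.015]
contact_force: [-0.3, 0.5, -0.0]
grip_width: 1.001
finger_force: 0.0
```

Emit:
move_arm:
  targets:
    - {"fingers": 0,"linear": [0.15,0.8,0],"roll": 0}
    - {"fingers": 0,"linear": [0.15,0.8,0],"roll": 0}
    - {"fingers": 0,"linear": [0.15,0.8,0],"roll": 0}
    - {"fingers": 0,"linear": [0.08,0.5,0],"roll": 0}
    - {"fingers": 0,"linear": [0,0,0],"roll": 0}
    - {"fingers": 0,"linear": [0,0,0],"roll": 0}

```text
clock: 14.05
position: [0.5227, 0.0544, 0.1667]
tcp_rot: [-3.141, -0.001, 3.016]
contact_force: [-1.1, 0.5, -0.0]
grip_width: 1.002
finger_force: 0.0
```

```bash
python3 - <<'E'
from h import *
S=camera("side"); s=observe();print(s["position"],s["tcp_rot"])
print("knob",[(d["p"],d["position"],at_z(S,d["position"],.1065)) for d in place_of(S,"knob_ball")],proj(S,np.array([.5223,.054,.1065])))
cv2.imwrite("pics/s3.png",cv2.resize(S["color"][150:250,230:340],None,fx=6,fy=6,interpolation=cv2.INTER_CUBIC)[:,:,::-1])
E
```

```text
[0.52278852 0.05389016 0.16675946] [-3.14102857e+00 -8.91992902e-04  3.01531399e+00]
knob [(0.64, [275.0, 183.4], array([0.52394807, 0.07024137, 0.1065    ]))] [np.float64(274.27890934751196), np.float64(186.35039522720973)]
```

View pics/s3.png

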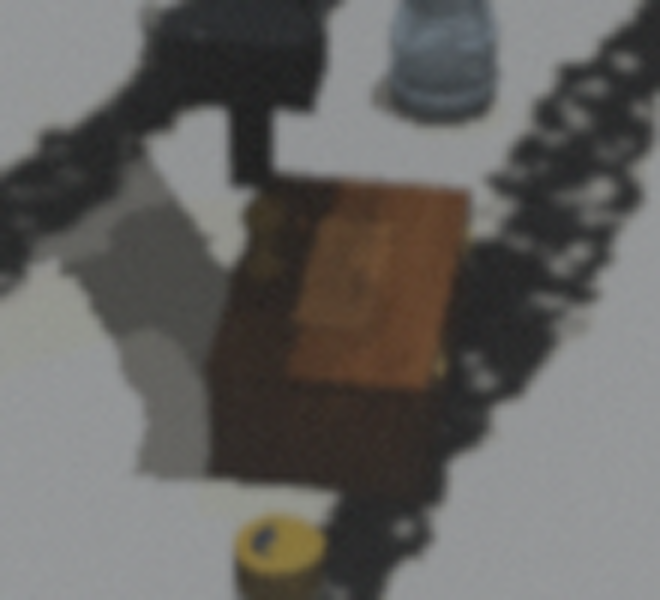

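The near finger shows at crop column 252 and the knob at about 265. With the box's yaw, that offset is as expected. I'll descend and pinch.

Emit:
move_arm:
  squeeze: 12
  targets:
    - {"fingers": 0,"linear": [0,0,0.3],"roll": 0}
    - {"fingers": 0,"linear": [0,0,0.6],"roll": 0}
    - {"fingers": 0,"linear": [0,0,0.6],"roll": 0}
    - {"fingers": 0,"linear": [0,0,0.6],"roll": 0}
    - {"fingers": 0,"linear": [0,0,0.6],"roll": 0}
    - {"fingers": 0,"linear": [0,0,0.5],"roll": 0}
    - {"fingers": 0,"linear": [0,0,0.3],"roll": 0}
    - {"fingers": 0,"linear": [0,0,0],"roll": 0}
    - {"fingers": 0.3,"linear": [0,0,0],"roll": 0}
    - {"fingers": 0.5,"linear": [0,0,0],"roll": 0}
    - {"fingers": 0.6,"linear": [0,0,0],"roll": 0}
    - {"fingers": 0.65,"linear": [0,0,0],"roll": 0}

```text
clock: 15.15
position: [0.5235, 0.0542, 0.0978]
tcp_rot: [3.141, 0.001, 3.015]
contact_force: [-0.6, -1.2, -0.3]
grip_width: 0.784
finger_force: 0.0
```

Emit:
move_arm:
  squeeze: 12
  targets:
    - {"fingers": 0.7,"linear": [0,0,0],"roll": 0}
    - {"fingers": 0.75,"linear": [0,0,0],"roll": 0}
    - {"fingers": 1,"linear": [0,0,0],"roll": 0}
    - {"fingers": 1,"linear": [0,0,0],"roll": 0}
    - {"fingers": 1,"linear": [0,0,0],"roll": 0}
    - {"fingers": 1,"linear": [0,0,0],"roll": 0}
    - {"fingers": 1,"linear": [0,0,0],"roll": 0}

```text
clock: 15.73
position: [0.5235, 0.0558, 0.0972]
tcp_rot: [3.138, 0.001, 3.014]
contact_force: [-2.1, 7.2, 0.5]
grip_width: 0.262
finger_force: 12.0
```

Emit:
move_arm:
  targets:
    - {"fingers": 1,"linear": [0,0.05,0],"roll": 0}
    - {"fingers": 1,"linear": [0,0.03,0],"roll": 0}
    - {"fingers": 1,"linear": [0,0,0],"roll": 0}
    - {"fingers": 1,"linear": [-0.12,0,-0.26],"roll": 0}
    - {"fingers": 1,"linear": [-0.14,0,-0.25],"roll": 0}
    - {"fingers": 1,"linear": [-0.15,0,-0.245],"roll": 0}
    - {"fingers": 1,"linear": [-0.16,0,-0.24],"roll": 0}
    - {"fingers": 1,"linear": [0,0,0],"roll": 0}
    - {"fingers": 1,"linear": [0,0,0],"roll": 0}

```text
clock: 16.48
position: [0.5349, 0.0543, 0.1175]
tcp_rot: [3.141, 0.001, 3.015]
contact_force: [0.7, 2.6, -0.2]
grip_width: 0.266
finger_force: 12.0
```

Emit:
move_arm:
  targets:
    - {"fingers": 1,"linear": [-0.17,0,-0.23],"roll": 0}
    - {"fingers": 1,"linear": [-0.185,0,-0.22],"roll": 0}
    - {"fingers": 1,"linear": [-0.195,0,-0.21],"roll": 0}
    - {"fingers": 1,"linear": [-0.205,0,-0.2],"roll": 0}
    - {"fingers": 1,"linear": [-0.215,0,-0.185],"roll": 0}
    - {"fingers": 1,"linear": [-0.225,0,-0.175],"roll": 0}
    - {"fingers": 1,"linear": [0,0,0],"roll": 0}
    - {"fingers": 1,"linear": [0,0,0],"roll": 0}

```text
clock: 17.15
position: [0.5585, 0.051, 0.1417]
tcp_rot: [-3.142, 0.0, 3.015]
contact_force: [-1.1, 1.9, -1.0]
grip_width: 0.258
finger_force: 12.0
```

```bash
python3 - <<'E'
from h import *
S=camera("side"); s=observe();print(s["position"],s["contact_force"],s["clock"])
cv2.imwrite("pics/s4.png",cv2.resize(S["color"][130:250,220:340],None,fx=5,fy=5,interpolation=cv2.INTER_CUBIC)[:,:,::-1])
E
```

```text
[0.55820893 0.05101645 0.14146466] [ 0.4859501   1.29573835 -1.79662737] 17.2
```

View pics/s4.png

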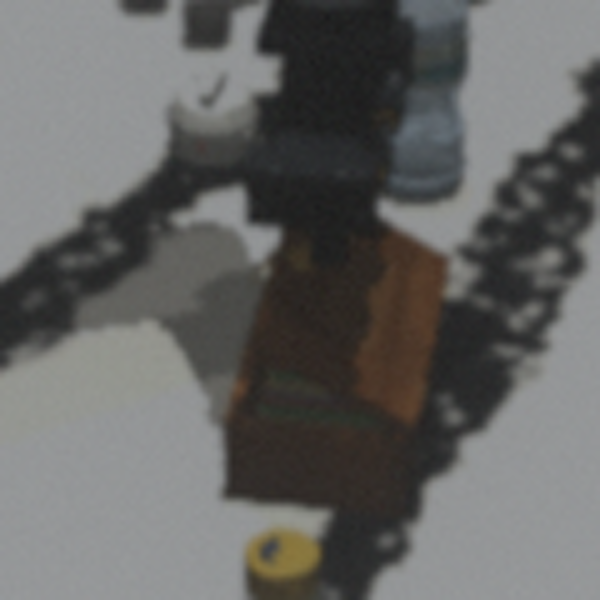

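The lid is partly open, with its near end raised and visible at crop (240,400) to (410,420), and it follows the hand. I'll continue the arc.

Emit:
move_arm:
  targets:
    - {"fingers": 1,"linear": [-0.235,0,-0.165],"roll": 0}
    - {"fingers": 1,"linear": [-0.245,0,-0.15],"roll": 0}
    - {"fingers": 1,"linear": [-0.25,0,-0.14],"roll": 0}
    - {"fingers": 1,"linear": [-0.26,0,-0.125],"roll": 0}
    - {"fingers": 1,"linear": [-0.265,0,-0.11],"roll": 0}
    - {"fingers": 1,"linear": [0,0,0],"roll": 0}
    - {"fingers": 1,"linear": [0,0,0],"roll": 0}
    - {"fingers": 1,"linear": [0,0,0],"roll": 0}

```text
clock: 17.87
position: [0.5831, 0.0476, 0.1554]
tcp_rot: [-3.141, -0.0, 3.015]
contact_force: [-0.7, -1.1, 0.4]
grip_width: 0.262
finger_force: 12.0
```

```bash
python3 - <<'E'
from h import *
import time
S=camera("side");T=camera("top"); ss=[observe()]
for _ in range(4): camera("top"); ss.append(observe())
P=np.mean([s["position"] for s in ss],0);print(P,np.mean([s["contact_force"] for s in ss],0),ss[-1]["clock"])
y=-.1255; h=np.array([.562,.049])+.06*np.array([np.cos(y),np.sin(y)])
for dz in(.009,.011):
    X=(P[:2]-h)@[np.cos(y),np.sin(y)];Z=P[2]+dz-.0625
    print(X,Z,np.hypot(X,Z),np.degrees(np.arctan2(Z,-X))-23.75)
a=cv2.resize(S["color"][130:230,230:340],None,fx=5,fy=5,interpolation=cv2.INTER_CUBIC)
cv2.imwrite("pics/s5.png",cv2.convertScaleAbs(a[:,:,::-1],alpha=1.6))
E
```

```text
[0.58286714 0.04768523 0.15527212] [-1.4681165  -2.17535341  0.28182068] 18.1667
-0.039132408188430896 0.1017721231662766 0.10903628031255352 45.21774468109116
-0.039132408188430896 0.1037721231662766 0.11090536018183636 45.58856939553782
```

View pics/s5.png

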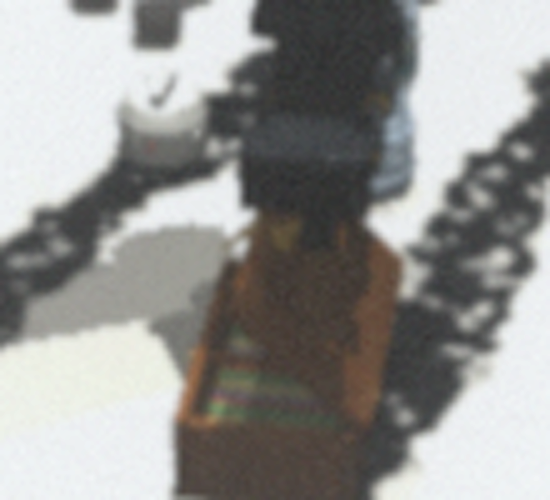

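The lid is open with the tea bags visible at crop (240,380). The knob is still pinched, and the hand geometry gives 45.2 to 45.6°.

```bash
python3 -c "
from bench import *
print(hand_in())"
```

```text
the job is handed in; nothing more can be done
None
```

I stood the spice jar upright on the worktop clear of the box, then raised the lid to about 45° (estimated from the hand's position) and handed in still holding the knob. I kept clear of the timer, lemon and bottle but took no final check that they hadn't moved.

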